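# Screw the lid onto the sample canister

## Task

Close the sample canister: set the blue lid on its neck, turn it gently backward (counterclockwise) as far as needed until you feel it drop into the thread, then screw it clockwise until it is fully home and let go. Never force the thread, and leave the label roll, thermometer and tube clamp alone.

Things in the scene. Friction and masses are not known exactly. Their poses are not given: they have to be found in the camera images.
- canister: White squat canister, blue band, 84 mm diameter, in a square 112 mm metal holder on the bench; immovable. Origin: centre of the holder's underside, z up. Its yaw does NOT tell where the thread starts lie round the neck: that differs each run and must be felt. Over 60 N between lid and canister damages the thread.
- rim (a point): Centre of the open top of the neck, 84 mm up. The neck's core is 48 mm wide, its top 4 mm coned; the lid's lugs pass it with 1.5 mm play all round. Round the core is a collar, 59 mm wide, with four equal thread starts. Each, going counterclockwise from above: upright stop (7 deg, top 79 mm up), flat ledge (57 deg), open gap (26 deg), next stop.
- ledge (a point): On the axis at the height of the ledges' flat tops (76 mm): here the lid's origin lies when its lugs stand on the ledges, 13 mm above home. Clockwise it then jams against the stops; turned counterclockwise (75 deg at most) the lugs come over the gaps and it drops. Now and then it is set straight into the gaps.
- drop (a point): On the axis, 68 mm up: about where (within 1 mm) the lid's origin lies once dropped, 8 mm below the ledges. The lugs have 11 deg of play in the gaps; further counterclockwise stops block. Clockwise they enter the thread under the ledges, a channel 5.2 mm high (lugs 3.5 mm) that falls 5 mm per 60 deg.
- home (a point): On the axis, 63 mm up: the lid's origin when screwed fully home, 57 to 68 deg clockwise from the drop, where the thread ends at a hard stop. Friction keeps the lid there.
- lid: Blue screw lid, 0.08 to 0.17 kg, right side up on the bench: ribbed skirt 70 mm wide, 27 mm high, open below (bore 63 mm, 23 mm deep). On top a grip bar 52 mm long along x, 14 mm wide along y, from 27 to 53 mm up. Four lugs inside the lower edge, on the x and y axes, 7 mm wide, 51 mm bore between them. Origin: centre of the underside, z up.
- label_roll: White label roll standing on the bench, 68 mm diameter, 50 mm high; origin at the centre of its underside. Bystander.
- thermometer: Yellow hand-held instrument lying on the bench, 140x68x23 mm, origin at the centre of its underside. Bystander.
- tube_clamp: Small blue tube clamp lying on the bench, 114x27x7 mm, origin at the centre of its underside. Bystander.
- easel (a point): Top of a fixed bare metal easel that stands between canister and lid: foot plate 130x120 mm, leaning panel up to 175 mm high, all within 85 mm sideways of this point. Carry over or round it.

How it is judged:
By the outcome, as a careful person would: the job done as asked, in the order asked, and still so for the second after the job is handed in, with the robot touching nothing.
It also fails if it takes over 58 s, if anything falls off the work surface, if the arm or the gripper's body presses on something with over 40 N, if the wrist force passes 120 N, or if a joint passes its speed limit or range.

## Robot

A 6-joint arm with a two-finger parallel gripper is mounted at the origin on a cart in front of the work surface, level with it; the furniture and walls round the work are solid. World frame = base frame: x ahead of the robot, y to its left, z up, the work surface at z = 0. Lengths are in mm, angles in rad, forces in N, time in s.
With the tool pointing down it reaches from about 300 to 875 mm from the base axis. Payload 6.4 kg.
Tool frame: the origin (TCP) lies on the centre line of the jaws, within the pads' length; the fingertips stand 19 mm ahead of it and the grasp point (between the pads) is the TCP; z points along the fingers, x is the direction in which the jaws open and shut, and the axes are right-handed (so a half turn about z gives the same grasp; the last joint's range is limited). The gripper opens to 85 mm and grips with 20 to 120 N. Pads are 22 mm wide; open, the fingers measure 114 mm over their backs; the gripper's body (76 mm by 85 mm) begins 54 mm behind the grasp point. The pads swing forward as they close: fully open they stand 13 mm farther back than shut.
Start: joints at [0.965, 0.181, 1.607, -0, 1.354, -0.206], TCP at [223.8, 529.674, 250.288] pointing down, gripper open.
Joint ranges: [-2.99, 2.99], [-0.89, 2.07], [0.3, 2.58], [-1.14, 4.28], [0, 2.63], [-3.12, 3.12]. Speed limits (rad/s): [2.57, 2.57, 3.01, 3.14, 3.14, 3.14].

## Interface

Orientations are given as a unit quaternion [w, x, y, z].
In Python, from workcell import arm, optics gives the robot as it stands.
- The arm moves only by the tool move_arm, never from a script. Its argument "moves" is a list of rows, each an object of numbers: "dx", "dy", "dz": the shift along the world's x, y, z in mm; "rx", "ry", "rz": the turn, a rotation vector about the world's x, y, z in rad. In form: [{"dx": .., "dy": .., "dz": .., "rx": .., "ry": .., "rz": ..}, ...]. A call has 1 to 20 rows; each row is the pose to reach, as a shift and turn from the pose commanded when the call began; what a row does not reach only later rows make up. A row lasts 1/10 s, in which the tool goes at most 50 mm and 8.59 degrees, less where a joint would pass 70% of its speed; a pose out of reach is approached as far as the arm can. A call with a gripper value outside its range is refused whole. "grip" is the opening, from 0 (shut) to 1 (fully open), set as the call begins (left out, the last holds). The fingers move at their own pace and stop on an object; the grip force is fixed at half the most. Time passes only in rows, so rows that repeat a pose let the fingers close. It gives the time, the measured TCP pose, the force and the opening at its end, in the units of the state.
- arm.state(): the state, without advancing time (a new reading comes with each control period).
- optics.capture(name): name is "scene" or "top" or "wrist"; returns a dict with "color" (420x560x3 uint8, blue, green, red), "fx", "fy", "cx", "cy" (pixels), "rvec" (rotation vector, rad) and "tvec" (3), from world to camera coordinates, as OpenCV has them. Camera axes: x right, y down, z forward; pixel columns grow to the right and rows downward; lengths in mm; the calibration is good to about 2 mm. The wrist camera is an equidistant fisheye: a pixel r from the principal point sees the ray r / f radians off the axis. A picture is of the moment at which its call begins. There is no depth.
- arm.hand_in(): hands the job in, once; it reports no verdict.
The state is a dict: "time_s": time; "joints": joint angles; "dq": joint speeds; "joint_torque": joint torques, N m; "eef_pos": TCP position; "ee_rot": TCP orientation; "ft_force": force on the tool from outside, world axes, zero at the start; "torque": the same for the moment, N m; "opening": finger opening in mm.
Only numpy, scipy, OpenCV 4.12 (cv2) and the standard library are available. Lean on these libraries where they do the work, as an engineer would, in place of code of your own. Each camera call takes 0.05 s, during which the arm holds its last target. There are 200 camera calls.

## Working session

There is one attempt and no reset: what is moved stays moved. The work goes in short steps, Python scripts to look and compute and a tool call to move; the robot and the scene stay as the last step left them, time stands still between calls to the robot, and variables do not carry over. Pictures are saved under pics/ and viewed, about 8 in all and at most 12, crops included, and the job is handed in when it is done.

Besides the shell and the picture viewer there is one more tool, called after "Emit:" as name([rows], argument=value, ...), one row to a line, values as JSON. move_arm: Moves the arm, as the interface text tells. Its arguments: {"type":"object","properties":{"moves":{"type":"array","items":{"type":"object","properties":{"dx":{"type":"number"},"dy":{"type":"number"},"dz":{"type":"number"},"rx":{"type":"number"},"ry":{"type":"number"},"rz":{"type":"number"}}}},"grip":{"type":"number"}},"required":["moves"]}

```bash
mkdir -p pics; ls
cat > h.py <<'E'
import numpy as np, cv2
from workcell import arm, optics
def cap(n,save=None):
    d=optics.capture(n)
    if save: cv2.imwrite('pics/'+save,d['color'])
    return d
def RT(d): return cv2.Rodrigues(np.array(d['rvec'],float))[0],np.array(d['tvec'],float).ravel()
def ray(d,u,v,fish=False):
    R,t=RT(d); x=(u-d['cx'])/d['fx']; y=(v-d['cy'])/d['fy']
    if fish:
        r=np.hypot(x,y); s=np.sin(r)/max(r,1e-9); c=np.array([x*s,y*s,np.cos(r)])
    else: c=np.array([x,y,1.])
    w=R.T@c; return -R.T@t, w/np.linalg.norm(w)
def onz(d,u,v,z,fish=False):
    o,w=ray(d,u,v,fish); return o+w*(z-o[2])/w[2]
def cross(*rays):
    A=0;b=0
    for o,w in rays:
        P=np.eye(3)-np.outer(w,w);A=A+P;b=b+P@o
    p=np.linalg.solve(A,b); return p,[np.linalg.norm((np.eye(3)-np.outer(w,w))@(p-o)) for o,w in rays]
def proj(d,p):
    R,t=RT(d); c=R@np.array(p,float)+t; return d['fx']*c[0]/c[2]+d['cx'],d['fy']*c[1]/c[2]+d['cy']
E
python3 - <<'E'
from h import *
a=cap('scene','s0.png');b=cap('top','t0.png');c=cap('wrist','w0.png')
for d in(a,b,c): print(d['fx'],d['fy'],d['cx'],d['cy'],(-RT(d)[0].T@RT(d)[1]).round(0))
print(arm.state())
E
```

```text
pics
490.8965918216044 490.8965918216044 277.26326721528795 203.3321141364465 [-246. -713.  635.]
458.88501182445486 458.88501182445486 277.022898351754 212.9888562021584 [ 244.   29. 1151.]
325.19226210127806 325.19226210127806 284.11252571171616 205.04855392067108 [147. 563. 373.]
{'time_s': 0.15, 'joints': array([ 9.64723991e-01,  1.81400215e-01,  1.60778344e+00,  2.21675554e-05,
        1.35378796e+00, -2.06307110e-01]), 'dq': array([ 8.20919055e-04, -1.54875834e-03, -1.89743201e-03, -1.73829891e-03,
       -2.96018353e-05,  5.19237900e-04]), 'joint_torque': array([ 8.86831385e-04, -4.45260894e+01, -3.51688600e+01, -1.60538152e-04,
        5.89996271e-03, -5.06859340e-05]), 'eef_pos': array([223.54141113, 529.33667485, 249.57183361]), 'ee_rot': array([ 2.45182800e-04,  8.33428413e-01,  5.52627003e-01, -6.44506162e-04]), 'ft_force': array([-0.18475639, -0.09751323, -0.08287806]), 'torque': array([ 0.00102058, -0.01173107, -0.04115844]), 'opening': 85.55817238156921}
```

View pics/s0.png

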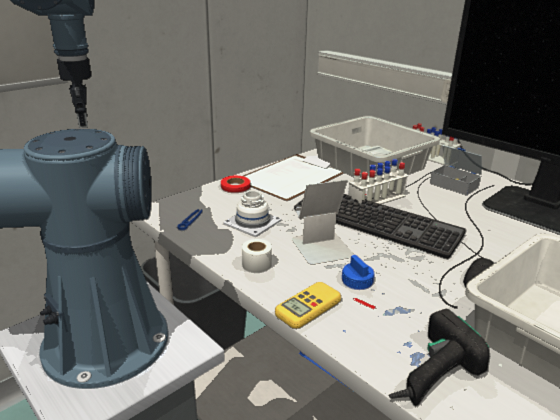

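View pics/t0.png

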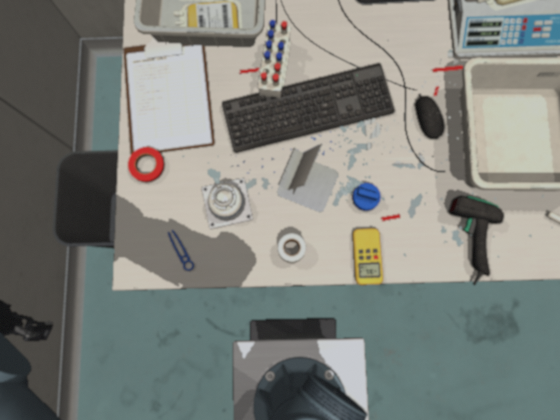

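The scene view shows the lid at (358,271), canister at (252,208), roll at (257,255), thermometer at (309,305), clamp at (190,219) and easel at (322,215). The top view shows the lid at (366,197), canister at (227,201), easel at (308,178).

```bash
cat >> h.py <<'E'
def blue(im,x0,y0,x1,y1):
    h=cv2.cvtColor(im,cv2.COLOR_BGR2HSV); m=cv2.inRange(h,(100,120,40),(130,255,255))
    k=np.zeros_like(m);k[y0:y1,x0:x1]=m[y0:y1,x0:x1];return k
E
python3 - <<'E'
from h import *
a=cap('scene');b=cap('top')
A=a['color'];B=b['color']
for d,im,box in((a,A,(330,240,390,300)),(b,B,(340,170,395,225))):
    m=blue(im,*box);c=max(cv2.findContours(m,0,2)[0],key=cv2.contourArea)
    print(cv2.boundingRect(c),cv2.minEnclosingCircle(c),cv2.contourArea(c))
(u,v),r=cv2.minEnclosingCircle(c)
print('lid',onz(b,u,v,20)); print('can',onz(b,227,201,40),onz(b,224,197,84), 'scene rim',onz(a,254,195,84))
print('easel',onz(b,318,148,175),onz(b,282,185,0),onz(b,335,205,0))
s=np.hstack([cv2.resize(A[165:245,210:290],(400,400),interpolation=2),cv2.resize(B[160:240,185:265],(400,400),interpolation=2)])
t=np.hstack([cv2.resize(A[240:300,330:390],(400,400),interpolation=2),cv2.resize(B[167:227,336:396],(400,400),interpolation=2)])
cv2.imwrite('pics/c1.png',cv2.resize(np.vstack([s,t]),(600,600)))
E
```

```text
(342, 255, 32, 34) ((357.9938049316406, 272.05157470703125), 17.76790428161621) 724.0
(353, 183, 27, 27) ((365.840576171875, 196.21739196777344), 13.3450345993042) 515.5
lid [ 496.57748419 -181.77010808   20.        ]
can [488.97229906 165.88464469  40.        ] [489.23544094 167.60521756  84.        ] scene rim [490.92814434 162.82773804  84.        ]
easel [574.39061944 -53.44414361 175.        ] [536.34811025  28.4907677    0.        ] [ 480.122479   -105.61156712    0.        ]
```

View pics/c1.png

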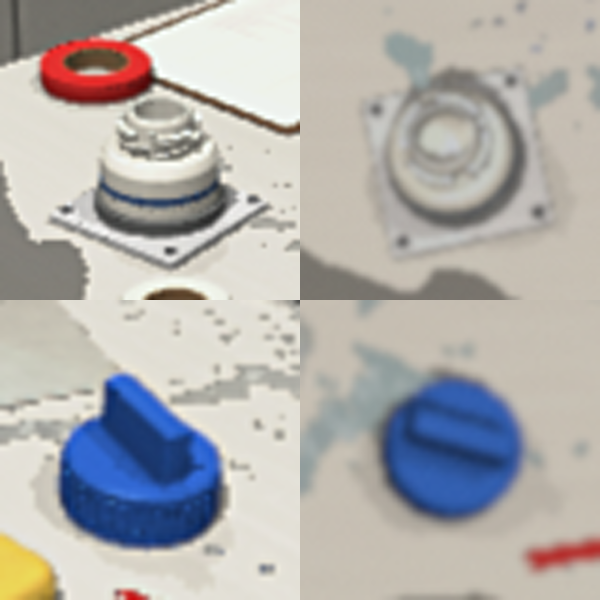

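The crop shows the neck with broken collar top left/right, and the lid upright with its bar running roughly 70° from world x. I'm moving so the wrist camera sits over the canister, jaws already turned for the bar.

Emit:
move_arm([
  {"dx": 240,"dy": -440,"dz": 10,"rz": -1.5},
  {"dx": 240,"dy": -440,"dz": 10,"rz": -1.5},
  {"dx": 240,"dy": -440,"dz": 10,"rz": -1.5},
  {"dx": 240,"dy": -440,"dz": 10,"rz": -1.5},
  {"dx": 240,"dy": -440,"dz": 10,"rz": -1.5},
  {"dx": 240,"dy": -440,"dz": 10,"rz": -1.5},
  {"dx": 240,"dy": -440,"dz": 10,"rz": -1.5},
  {"dx": 240,"dy": -440,"dz": 10,"rz": -1.5},
  {"dx": 240,"dy": -440,"dz": 10,"rz": -1.5},
  {"dx": 240,"dy": -440,"dz": 10,"rz": -1.5},
  {"dx": 240,"dy": -440,"dz": 10,"rz": -1.5},
  {"dx": 240,"dy": -440,"dz": 10,"rz": -1.5},
  {"dx": 240,"dy": -440,"dz": 10,"rz": -1.5},
  {"dx": 240,"dy": -440,"dz": 10,"rz": -1.5},
])

```text
validation failed for argument at $.mo...
```

Run:
```python
from h import *
import pickle
w=cap('wrist','w1.png'); pickle.dump(w,open('w1.p','wb'))
R,t=RT(w); print(-R.T@t,R[2])
```

```text
[146.76928156 562.79718342 373.16910661] [ 0.30021458 -0.12779069 -0.94527284]
```

View pics/w1.png

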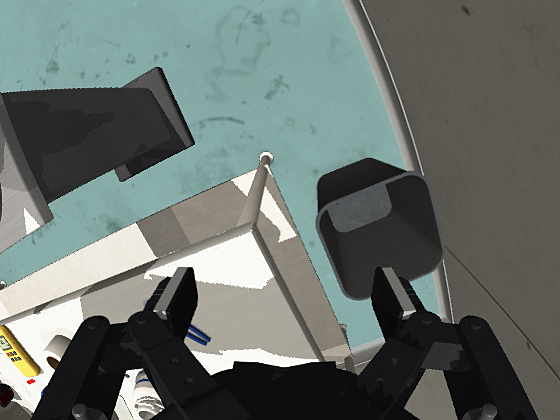

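The move was refused, so that picture still shows the start pose (floor and table corner). I'll retry with all six numbers in each row.

Emit:
move_arm([
  {"dx": 120,"dy": -220,"dz": 10,"rx": 0,"ry": 0,"rz": -0.75},
  {"dx": 240,"dy": -440,"dz": 10,"rx": 0,"ry": 0,"rz": -1.5},
  {"dx": 240,"dy": -440,"dz": 10,"rx": 0,"ry": 0,"rz": -1.5},
  {"dx": 240,"dy": -440,"dz": 10,"rx": 0,"ry": 0,"rz": -1.5},
  {"dx": 240,"dy": -440,"dz": 10,"rx": 0,"ry": 0,"rz": -1.5},
  {"dx": 240,"dy": -440,"dz": 10,"rx": 0,"ry": 0,"rz": -1.5},
  {"dx": 240,"dy": -440,"dz": 10,"rx": 0,"ry": 0,"rz": -1.5},
  {"dx": 240,"dy": -440,"dz": 10,"rx": 0,"ry": 0,"rz": -1.5},
  {"dx": 240,"dy": -440,"dz": 10,"rx": 0,"ry": 0,"rz": -1.5},
  {"dx": 240,"dy": -440,"dz": 10,"rx": 0,"ry": 0,"rz": -1.5},
  {"dx": 240,"dy": -440,"dz": 10,"rx": 0,"ry": 0,"rz": -1.5},
  {"dx": 240,"dy": -440,"dz": 10,"rx": 0,"ry": 0,"rz": -1.5},
  {"dx": 240,"dy": -440,"dz": 10,"rx": 0,"ry": 0,"rz": -1.5},
])

```text
time_s: 1.6
eef_pos: [463.2, 90.5, 260.1]
ee_rot: [-0.0, 0.987, -0.163, -0.0]
ft_force: [0.7, 0.2, -0.0]
opening: 85.4
```

Run:
```python
from h import *
import pickle
w=cap('wrist','w2.png'); pickle.dump(w,open('w1.p','wb'))
R,t=RT(w); print(-R.T@t,R[2])
```

```text
[491.15496859 170.71568661 383.37458437] [-0.1062148  -0.30890652 -0.94514294]
```

View pics/w2.png

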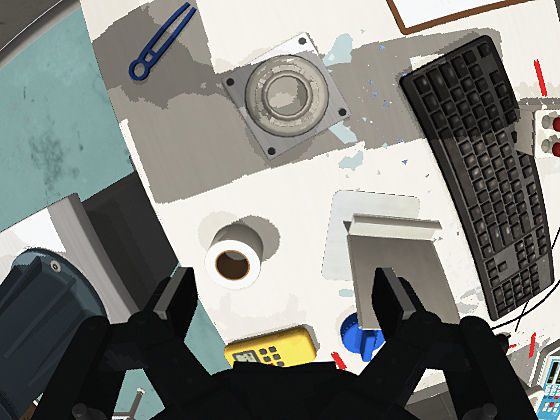

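Emit:
move_arm([
  {"dx": 0,"dy": 50,"dz": 0,"rx": 0,"ry": 0,"rz": 0},
  {"dx": 0,"dy": 80,"dz": 0,"rx": 0,"ry": 0,"rz": 0},
  {"dx": 0,"dy": 80,"dz": 0,"rx": 0,"ry": 0,"rz": 0},
  {"dx": 0,"dy": 80,"dz": 0,"rx": 0,"ry": 0,"rz": 0},
])

```text
time_s: 2.05
eef_pos: [462.8, 171.4, 260.2]
ee_rot: [0.0, 0.987, -0.161, -0.0]
ft_force: [-0.5, -0.0, -0.1]
opening: 85.5
```

Run:
```python
from h import *
import pickle
w=cap('wrist','w3.png'); pickle.dump(w,open('w2.p','wb'))
R,t=RT(w); print(-R.T@t,R[2])
```

```text
[490.48767136 251.76764476 383.46238693] [-0.10481577 -0.31000677 -0.94493886]
```

Emit:
move_arm([
  {"dx": 0,"dy": -50,"dz": 0,"rx": 0,"ry": 0,"rz": 0},
  {"dx": 0,"dy": -100,"dz": 0,"rx": 0,"ry": 0,"rz": 0},
  {"dx": 0,"dy": -150,"dz": 0,"rx": 0,"ry": 0,"rz": 0},
  {"dx": 0,"dy": -200,"dz": 0,"rx": 0,"ry": 0,"rz": 0},
  {"dx": 0,"dy": -250,"dz": 0,"rx": 0,"ry": 0,"rz": 0},
  {"dx": 0,"dy": -300,"dz": 0,"rx": 0,"ry": 0,"rz": 0},
  {"dx": 0,"dy": -340,"dz": 0,"rx": 0,"ry": 0,"rz": 0},
  {"dx": 0,"dy": -340,"dz": 0,"rx": 0,"ry": 0,"rz": 0},
  {"dx": 0,"dy": -340,"dz": 0,"rx": 0,"ry": 0,"rz": 0},
])

```text
time_s: 3.0
eef_pos: [463.1, -171.2, 260.0]
ee_rot: [-0.0, 0.986, -0.165, -0.0]
ft_force: [-0.9, 0.5, 0.1]
opening: 85.6
```

Run:
```python
from h import *
import pickle
w=cap('wrist','w4.png'); pickle.dump(w,open('l1.p','wb'))
```

Emit:
move_arm([
  {"dx": 0,"dy": -50,"dz": 0,"rx": 0,"ry": 0,"rz": 0},
  {"dx": 0,"dy": -80,"dz": 0,"rx": 0,"ry": 0,"rz": 0},
  {"dx": 0,"dy": -80,"dz": 0,"rx": 0,"ry": 0,"rz": 0},
  {"dx": 0,"dy": -80,"dz": 0,"rx": 0,"ry": 0,"rz": 0},
])

```text
time_s: 3.45
eef_pos: [463.8, -249.1, 260.1]
ee_rot: [-0.0, 0.987, -0.163, -0.0]
ft_force: [-0.2, -0.3, -0.0]
opening: 85.2
```

Run:
```python
from h import *
import pickle
w=cap('wrist','w5.png'); pickle.dump(w,open('l2.p','wb'))
ims=[cv2.imread(f'pics/w{i}.png') for i in (2,3,4,5)]
cv2.imwrite('pics/m1.png',cv2.resize(np.vstack([np.hstack(ims[:2]),np.hstack(ims[2:])]),(800,600),interpolation=3))
```

```text
(no output)
```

View pics/m1.png

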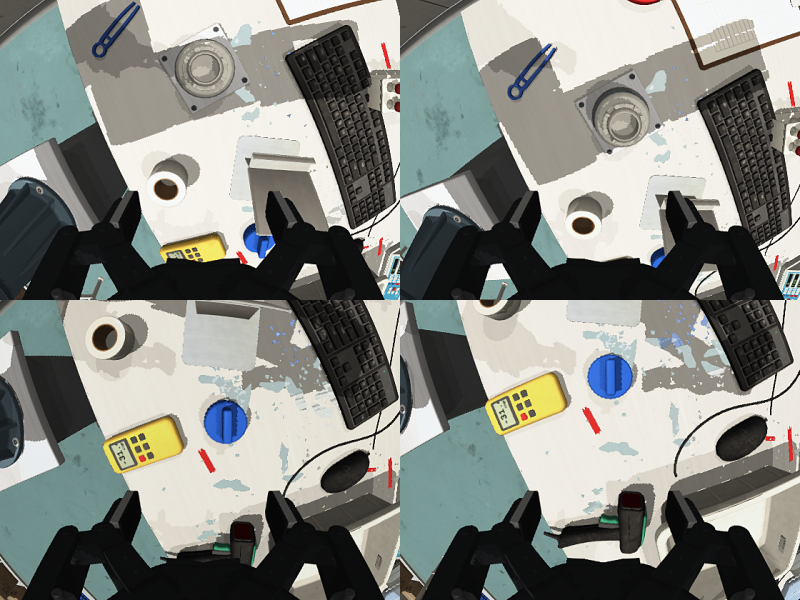

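w2–w5 show: canister neck at about (287,93) in w2 and (313,175) in w3; lid at about (316,171) in w4 and (297,105) in w5. Next I'll measure with masks and enlarged crops.

Run:
```python
from h import *
import pickle
cs=[]
for n,f,c in(('w1',2,(287,93)),('w2',3,(313,175)),('l1',4,(316,171)),('l2',5,(297,105))):
    im=cv2.imread(f'pics/w{f}.png'); x0,y0=c[0]-38,c[1]-38
    k=cv2.resize(im[y0:y0+76,x0:x0+76],(400,300) if 0 else (380,380),interpolation=2)
    cs.append(k[:,:380]); print(n,x0,y0)
    if n[0]=='l':
        m=blue(im,x0,y0,x0+76,y0+76);q=max(cv2.findContours(m,0,2)[0],key=cv2.contourArea)
        print(cv2.minEnclosingCircle(q),cv2.fitEllipse(q))
        g=cv2.cvtColor(im,cv2.COLOR_BGR2HSV)[...,2]; print(np.histogram(g[m>0],bins=10))
cv2.imwrite('pics/m2.png',cv2.resize(np.vstack([np.hstack(cs[:2]),np.hstack(cs[2:])]),(600,600),interpolation=3))
```

```text
w1 249 55
w2 275 137
l1 278 133
((315.5, 170.0), 30.696189880371094) ((315.27105712890625, 170.27407836914062), (59.16904830932617, 60.12633514404297), 145.8763427734375)
(array([ 74,  88,  57, 181, 289,  94, 196, 444, 956, 493]), array([ 40. ,  59.1,  78.2,  97.3, 116.4, 135.5, 154.6, 173.7, 192.8,
       211.9, 231. ]))
l2 259 67
((293.7513427734375, 106.6390380859375), 31.753482818603516) ((293.745361328125, 106.9271469116211), (60.90544128417969, 61.87395095825195), 95.91087341308594)
(array([   3,   30,   92,  364,  140,  147,  317,  413, 1494,   42]), array([ 67. ,  85.4, 103.8, 122.2, 140.6, 159. , 177.4, 195.8, 214.2,
       232.6, 251. ]))
```

View pics/m2.png

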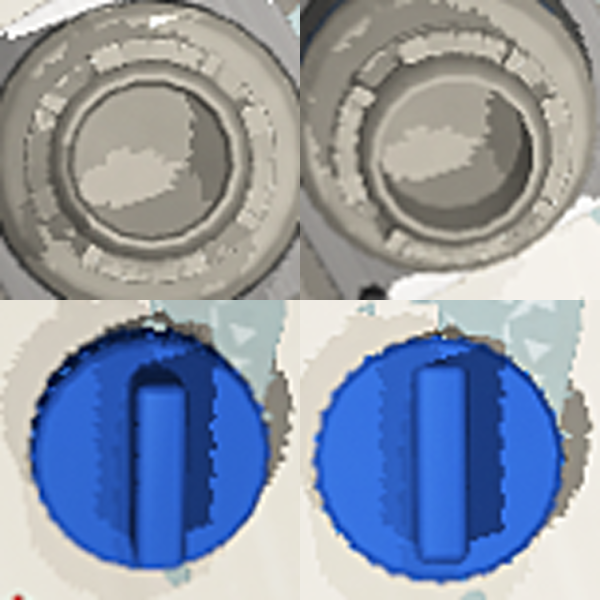

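The crop shows the rim opening centred at about (287.5,95.8) in w2 and (314.8,177) in w3. Bar ends are at (318.8,154.5)/(318.8,200.6) in w4 and (294.7,84)/(294.7,132.9) in w5. The collar gaps are visible on w3's diagonals, e.g. near (296.5,156).

Run:
```python
from h import *
import pickle
L=lambda n:pickle.load(open(n+'.p','rb'))
w1,w2,l1,l2=map(L,('w1','w2','l1','l2'))
r,e=cross(ray(w1,287.5,95.8,1),ray(w2,314.8,177,1)); print('rim',r,e)
A,e=cross(ray(l1,318.8,154.5,1),ray(l2,294.7,84,1));print('endA',A,e)
B,e=cross(ray(l1,318.8,200.6,1),ray(l2,294.7,132.9,1));print('endB',B,e)
v=A-B;print('bar len',np.linalg.norm(v),'ang',np.degrees(np.arctan2(v[1],v[0])),'mid',(A+B)/2)
# lid skirt centre: blue outline on ~ z=27 and z=53
for d,u in((l1,(315.3,170.3)),(l2,(293.7,106.9))): print('skirt',onz(d,*u,20,1))
for d,a,b in((l1,(318.8,154.5),(318.8,200.6)),(l2,(294.7,84),(294.7,132.9))):
    a=onz(d,*a,53,1);b=onz(d,*b,53,1);v=a-b;print((a+b)/2,np.linalg.norm(v),np.degrees(np.arctan2(v[1],v[0])))
print('rim84',onz(w1,287.5,95.8,84,1),onz(w2,314.8,177,84,1))
c=r
S=300/76
for n,d,o,pts in(('w1',w1,(249,55),((90,60),(205,60),(38,100),(245,100),(85,260),(50,215),(205,260))),('w2',w2,(275,137),((70,90),(100,50),(208,48),(248,100),(55,225),(90,240)))):
    for p in pts:
        q=onz(d,o[0]+p[0]/S,o[1]+p[1]/S,76,1)-c; print(n,p,np.hypot(q[0],q[1]).round(1),np.degrees(np.arctan2(q[1],q[0])).round(1))
# polar unwrap of annulus from rays: brightness at r=27..29,z=76
for d,f in((w1,2),(w2,3)):
    im=cv2.imread(f'pics/w{f}.png',0);R,t=RT(d);rows=[]
    for rr in (28.8,27.8,26.8):
        th=np.radians(np.arange(0,360,1)); P=np.c_[c[0]+rr*np.cos(th),c[1]+rr*np.sin(th),0*th+76]
        X=P@R.T+t; a=np.arctan2(np.hypot(X[:,0],X[:,1]),X[:,2]);ph=np.arctan2(X[:,1],X[:,0])
        rows.append(cv2.remap(im,(d['fx']*a*np.cos(ph)+d['cx']).astype('f4'),(d['fy']*a*np.sin(ph)+d['cy']).astype('f4'),1).ravel())
    g=np.mean(rows,0); f4=g.reshape(4,90); print(f4.mean(0)[::3].round(0).astype(int)); print(g[::5].round(0).astype(int).reshape(4,18))
```

```text
rim [493.97312018 170.76499985  83.16055714] [np.float64(0.024132013398505233), np.float64(0.024132013398526612)]
endA [ 505.93706918 -159.50943291   47.34804457] [np.float64(0.016271521590815068), np.float64(0.01627152159093527)]
endB [ 490.27301762 -207.2663225    50.0168952 ] [np.float64(0.4522062339505815), np.float64(0.4522062339505704)]
bar len 50.33096242695675 ang 71.84073509475662 mid [ 498.1050434  -183.3878777    48.68246988]
skirt [ 497.70513599 -181.39621829   20.        ]
skirt [ 497.88018821 -182.6622607    20.        ]
[ 498.20404781 -182.2884733    53.        ] 50.13846791315292 72.65743533070523
[ 497.77737816 -183.30003342   53.        ] 49.858794106514424 71.43141145216813
rim84 [493.98930513 170.76504553  84.        ] [493.9393118  170.99130694  84.        ]
w1 (90, 60) 28.3 101.9
w1 (205, 60) 27.4 44.2
w1 (38, 100) 30.5 132.0
w1 (245, 100) 26.5 15.5
w1 (85, 260) 28.4 -142.5
w1 (50, 215) 27.2 -170.8
w1 (205, 260) 26.8 -80.5
w2 (70, 90) 25.9 125.6
w2 (100, 50) 28.7 100.2
w2 (208, 48) 28.7 45.7
w2 (248, 100) 26.3 11.2
w2 (55, 225) 31.2 -160.5
w2 (90, 240) 28.0 -142.7
[179 178 178 176 152 146 150 156 154 161 160 152 175 187 186 168 177 189
 180 176 174 170 172 170 169 167 165 165 162 170]
[[191 189 194 172 186 184 185 181 193 170 190 191 186 190 189 182 183 182]
 [196 193 197 143 157 152 166 161 194 161 191 150 142 142 142 136 134 139]
 [146 145 117 115 113 147 127 171 186 170 180 178 180 168 166 169 168 161]
 [183 189 159 154 171 154 161 157 186 172 196 187 189 181 178 180 174 178]]
[187 189 187 181 155 148 154 153 160 157 157 146 166 192 182 157 177 187
 187 181 184 183 182 179 176 181 179 177 175 184]
[[189 186 193 153 151 182 183 184 185 112 184 189 178 186 185 181 178 176]
 [193 189 181 115 139 141 144 105 191 164 187 187 186 183 174 178 177 183]
 [187 192 146 160 155 149 130 138 188 164 178 182 177 183 167 182 168 171]
 [178 180 172 162 160 169 170 170 190 186 187 189 193 178 183 185 186 175]]
```

Mod 90°, the gap centre is near 25° and the ledge spans about 46–102°. The lid is at (498,-182.6) with its bar at about 72°. Next: go above the lid and descend.

Emit:
move_arm([
  {"dx": 17,"dy": 34,"dz": -30,"rx": 0,"ry": 0,"rz": 0.01},
  {"dx": 34.2,"dy": 67.7,"dz": -80,"rx": 0,"ry": 0,"rz": 0.01},
  {"dx": 34.2,"dy": 67.7,"dz": -120,"rx": 0,"ry": 0,"rz": 0.01},
  {"dx": 34.2,"dy": 67.7,"dz": -150,"rx": 0,"ry": 0,"rz": 0.01},
  {"dx": 34.2,"dy": 67.7,"dz": -170,"rx": 0,"ry": 0,"rz": 0.01},
  {"dx": 34.2,"dy": 67.7,"dz": -185,"rx": 0,"ry": 0,"rz": 0.01},
  {"dx": 34.2,"dy": 67.7,"dz": -200,"rx": 0,"ry": 0,"rz": 0.01},
  {"dx": 34.2,"dy": 67.7,"dz": -211,"rx": 0,"ry": 0,"rz": 0.01},
  {"dx": 34.2,"dy": 67.7,"dz": -211,"rx": 0,"ry": 0,"rz": 0.01},
  {"dx": 34.2,"dy": 67.7,"dz": -211,"rx": 0,"ry": 0,"rz": 0.01},
], grip=0.5)

```text
time_s: 4.5
eef_pos: [498.2, -182.0, 49.7]
ee_rot: [-0.0, 0.987, -0.158, 0.0]
ft_force: [0.0, -0.4, 0.2]
opening: 43.0
```

Emit:
move_arm([
  {"dx": 0,"dy": 0,"dz": 0,"rx": 0,"ry": 0,"rz": 0},
  {"dx": 0,"dy": 0,"dz": 0,"rx": 0,"ry": 0,"rz": 0},
  {"dx": 0,"dy": 0,"dz": 0,"rx": 0,"ry": 0,"rz": 0},
  {"dx": 0,"dy": 0,"dz": 0,"rx": 0,"ry": 0,"rz": 0},
  {"dx": 0,"dy": 0,"dz": 0,"rx": 0,"ry": 0,"rz": 0},
  {"dx": 0,"dy": 0,"dz": 0,"rx": 0,"ry": 0,"rz": 0},
], grip=0)

```text
time_s: 5.1
eef_pos: [498.8, -183.1, 50.4]
ee_rot: [0.0, 0.987, -0.159, 0.001]
ft_force: [0.4, 0.7, 6.0]
opening: 12.7
```

Emit:
move_arm([
  {"dx": 0,"dy": 0,"dz": 15,"rx": 0,"ry": 0,"rz": 0},
  {"dx": 0,"dy": 0,"dz": 50,"rx": 0,"ry": 0,"rz": 0},
  {"dx": 0,"dy": 0,"dz": 100,"rx": 0,"ry": 0,"rz": 0},
  {"dx": 0,"dy": 0,"dz": 150,"rx": 0,"ry": 0,"rz": 0},
  {"dx": 0,"dy": 0,"dz": 200,"rx": 0,"ry": 0,"rz": 0},
  {"dx": 0,"dy": 0,"dz": 221,"rx": 0,"ry": 0,"rz": 0},
  {"dx": 0,"dy": 0,"dz": 221,"rx": 0,"ry": 0,"rz": 0},
  {"dx": 0,"dy": 0,"dz": 221,"rx": 0,"ry": 0,"rz": 0},
])

```text
time_s: 5.9
eef_pos: [497.6, -182.4, 270.3]
ee_rot: [0.0, 0.987, -0.159, 0.0]
ft_force: [-1.1, 0.4, -1.8]
opening: 12.6
```

Run:
```python
from h import *
import pickle
w=cap('wrist','w6.png');pickle.dump(w,open('g1.p','wb'))
s=arm.state();print(s['eef_pos'],s['ft_force'],s['torque'],s['opening'])
cv2.imwrite('pics/w6c.png',cv2.resize(w['color'][220:420,150:430],(560,400)))
```

```text
[ 497.09979485 -182.09915934  268.94197602] [-0.54489742 -0.16782084 -1.15241184] [ 0.05667885  0.0873567  -0.00924751] 12.939473258066098
```

View pics/w6c.png

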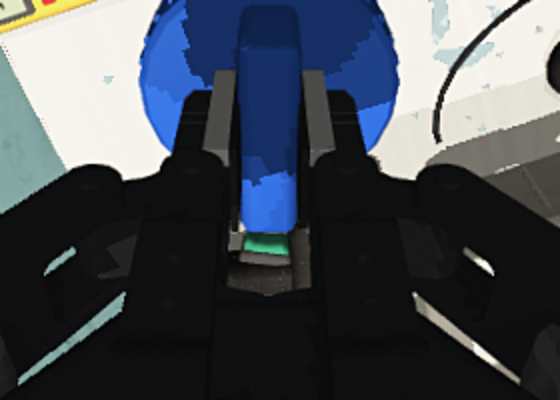

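The lid hangs upright with the bar centred between the pads; the bar ends are at about (285,225) and (284,336). I'll check its centre in the tool frame.

Run:
```python
from h import *
import pickle
d=pickle.load(open('g1.p','rb')); im=d['color']
tcp=np.array([497.1,-182.1,269.])
for dz in(3,0): 
  z=269+dz
  a=onz(d,285,225,z,1);b=onz(d,284,336,z,1);v=a-b;print(dz,(a+b)/2-tcp,np.linalg.norm(v),np.degrees(np.arctan2(v[1],v[0])))
m=blue(im,190,180,380,345);q=max(cv2.findContours(m,0,1)[0],key=cv2.contourArea)[:,0]
m2=cv2.boundingRect(q);print(m2)
# outer skirt upper arc points on plane z= top edge of skirt (tcp-49.5+27)
z=269-49.5+20
P=[]
for y in range(m2[1],270,3):
    xs=np.where(m[y])[0]
    if len(xs): P+= [onz(d,xs[0],y,z,1)[:2],onz(d,xs[-1],y,z,1)[:2]]
P=np.array(P);A=np.c_[2*P,np.ones(len(P))];s=np.linalg.lstsq(A,(P**2).sum(1),rcond=None)[0]
print('skirt c-tcp',s[:2]-tcp[:2],'r',np.sqrt(s[2]+s[:2]@s[:2]))
```

```text
3 [2.60704486 3.85812619 3.        ] 59.46865142321375 71.31374542170317
0 [1.98773845 1.97497385 0.        ] 60.93601635289062 71.31374542170312
(220, 190, 130, 146)
skirt c-tcp [2.09713332 2.9946514 ] r 34.373872001167435
```

Emit:
move_arm([
  {"dx": -1,"dy": 30,"dz": 0,"rx": 0,"ry": 0,"rz": 0.02},
  {"dx": -1,"dy": 70,"dz": 0,"rx": 0,"ry": 0,"rz": 0.04},
  {"dx": -2,"dy": 115,"dz": 0,"rx": 0,"ry": 0,"rz": 0.06},
  {"dx": -2,"dy": 160,"dz": 0,"rx": 0,"ry": 0,"rz": 0.08},
  {"dx": -3,"dy": 205,"dz": 0,"rx": 0,"ry": 0,"rz": 0.1},
  {"dx": -3,"dy": 250,"dz": 0,"rx": 0,"ry": 0,"rz": 0.12},
  {"dx": -4,"dy": 295,"dz": 0,"rx": 0,"ry": 0,"rz": 0.14},
  {"dx": -4.6,"dy": 330,"dz": 0,"rx": 0,"ry": 0,"rz": 0.14},
  {"dx": -4.6,"dy": 353.6,"dz": -20,"rx": 0,"ry": 0,"rz": 0.14},
  {"dx": -4.6,"dy": 353.6,"dz": -60,"rx": 0,"ry": 0,"rz": 0.14},
  {"dx": -4.6,"dy": 353.6,"dz": -95,"rx": 0,"ry": 0,"rz": 0.14},
  {"dx": -4.6,"dy": 353.6,"dz": -115,"rx": 0,"ry": 0,"rz": 0.14},
  {"dx": -4.6,"dy": 353.6,"dz": -125,"rx": 0,"ry": 0,"rz": 0.14},
  {"dx": -4.6,"dy": 353.6,"dz": -125,"rx": 0,"ry": 0,"rz": 0.14},
  {"dx": -4.6,"dy": 353.6,"dz": -125,"rx": 0,"ry": 0,"rz": 0.14},
])

```text
time_s: 7.45
eef_pos: [493.6, 170.9, 145.5]
ee_rot: [0.0, 0.996, -0.089, -0.0]
ft_force: [0.7, -0.4, -1.3]
opening: 13.1
```

Run:
```python
from h import *
import pickle
a=cap('scene','s1.png');b=cap('top','t1.png');w=cap('wrist','w7.png')
s=arm.state();print(s['eef_pos'],s['ft_force'],s['torque'],s['opening'])
A=a['color'];
cv2.imwrite('pics/m3.png',np.hstack([cv2.resize(A[150:240,210:300],(400,400),interpolation=2),cv2.resize(w['color'][60:340,140:420],(400,400))]))
```

```text
[494.3922157  170.99300241 146.66741179] [ 0.07907527  0.32862471 -0.09206496] [-0.00432471 -0.01411096  0.0086845 ] 12.948769420459437
```

View pics/m3.png

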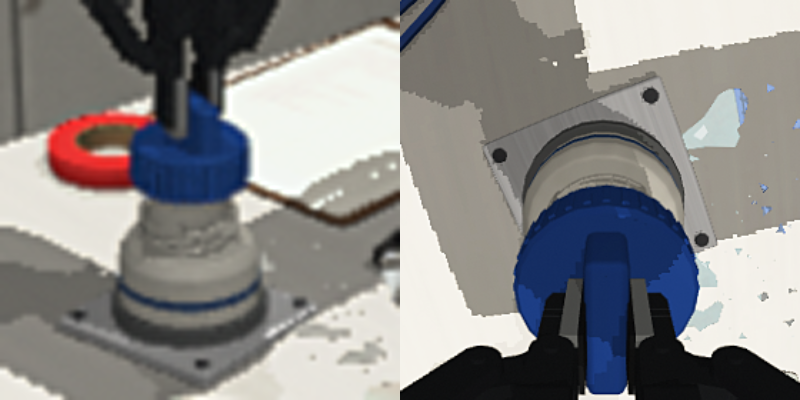

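Lid sits centred above the neck in both views (scene: lid centre x≈191, canister x≈192 in the crop). Lowering gently.

Emit:
move_arm([
  {"dx": 0,"dy": 0,"dz": -4,"rx": 0,"ry": 0,"rz": 0},
  {"dx": 0,"dy": 0,"dz": -8,"rx": 0,"ry": 0,"rz": 0},
  {"dx": 0,"dy": 0,"dz": -10,"rx": 0,"ry": 0,"rz": 0},
  {"dx": 0,"dy": 0,"dz": -12,"rx": 0,"ry": 0,"rz": 0},
  {"dx": 0,"dy": 0,"dz": -14,"rx": 0,"ry": 0,"rz": 0},
  {"dx": 0,"dy": 0,"dz": -14,"rx": 0,"ry": 0,"rz": 0},
])

```text
time_s: 8.2
eef_pos: [493.2, 170.9, 130.9]
ee_rot: [0.0, 0.996, -0.089, -0.0]
ft_force: [0.0, 0.0, -1.6]
opening: 12.8
```

Emit:
move_arm([
  {"dx": 0,"dy": 0,"dz": -1,"rx": 0,"ry": 0,"rz": 0},
  {"dx": 0,"dy": 0,"dz": -2,"rx": 0,"ry": 0,"rz": 0},
  {"dx": 0,"dy": 0,"dz": -3,"rx": 0,"ry": 0,"rz": 0},
  {"dx": 0,"dy": 0,"dz": -3,"rx": 0,"ry": 0,"rz": 0},
])

```text
time_s: 8.6
eef_pos: [493.3, 171.0, 128.1]
ee_rot: [0.0, 0.996, -0.089, -0.0]
ft_force: [-0.3, 0.8, -1.2]
opening: 12.8
```

Emit:
move_arm([
  {"dx": 0,"dy": 0,"dz": -1,"rx": 0,"ry": 0,"rz": 0},
  {"dx": 0,"dy": 0,"dz": -2,"rx": 0,"ry": 0,"rz": 0},
  {"dx": 0,"dy": 0,"dz": -2,"rx": 0,"ry": 0,"rz": 0},
])

```text
time_s: 8.9
eef_pos: [493.5, 171.0, 126.3]
ee_rot: [-0.0, 0.996, -0.089, 0.0]
ft_force: [-0.2, -0.1, -0.7]
opening: 12.6
```

Emit:
move_arm([
  {"dx": 0,"dy": 0,"dz": -0.5,"rx": 0,"ry": 0,"rz": 0},
  {"dx": 0,"dy": 0,"dz": -1,"rx": 0,"ry": 0,"rz": 0},
  {"dx": 0,"dy": 0,"dz": -1,"rx": 0,"ry": 0,"rz": 0},
])

```text
time_s: 9.2
eef_pos: [493.6, 171.0, 126.0]
ee_rot: [-0.0, 0.996, -0.089, 0.0]
ft_force: [-3.3, -1.4, 5.2]
opening: 12.4
```

Contact at 126.0, 5 N: standing on the ledges. Turn counterclockwise gently with light down pressure.

Emit:
move_arm([
  {"dx": 0,"dy": 0,"dz": 0,"rx": 0,"ry": 0,"rz": 0.05},
  {"dx": 0,"dy": 0,"dz": 0,"rx": 0,"ry": 0,"rz": 0.1},
  {"dx": 0,"dy": 0,"dz": 0,"rx": 0,"ry": 0,"rz": 0.15},
  {"dx": 0,"dy": 0,"dz": 0,"rx": 0,"ry": 0,"rz": 0.2},
  {"dx": 0,"dy": 0,"dz": 0,"rx": 0,"ry": 0,"rz": 0.25},
  {"dx": 0,"dy": 0,"dz": 0,"rx": 0,"ry": 0,"rz": 0.3},
  {"dx": 0,"dy": 0,"dz": 0,"rx": 0,"ry": 0,"rz": 0.3},
])

```text
time_s: 9.9
eef_pos: [494.1, 171.2, 126.0]
ee_rot: [-0.0, 0.998, 0.061, 0.001]
ft_force: [-0.3, -0.1, 4.7]
opening: 12.7
```

Emit:
move_arm([
  {"dx": 0,"dy": 0,"dz": -0.5,"rx": 0,"ry": 0,"rz": 0.05},
  {"dx": 0,"dy": 0,"dz": -0.5,"rx": 0,"ry": 0,"rz": 0.1},
  {"dx": 0,"dy": 0,"dz": -0.5,"rx": 0,"ry": 0,"rz": 0.15},
  {"dx": 0,"dy": 0,"dz": -0.5,"rx": 0,"ry": 0,"rz": 0.2},
  {"dx": 0,"dy": 0,"dz": -0.5,"rx": 0,"ry": 0,"rz": 0.2},
])

```text
time_s: 10.4
eef_pos: [494.1, 171.2, 125.5]
ee_rot: [-0.0, 0.987, 0.159, 0.001]
ft_force: [1.3, 0.9, 4.4]
opening: 12.7
```

```bash
python3 -c "
from h import *
s=arm.state();print(s['eef_pos'],s['ft_force'],s['torque'],s['joints'])"
```

```text
[494.14869955 171.18717325 125.48054348] [1.32033897 0.87873235 4.43932946] [ 0.32928368 -0.10650463  0.00084322] [ 1.06110305e-01  2.16225621e-01  1.84080474e+00  3.33807914e-04
  1.08265571e+00 -2.14198828e-01]
```

Emit:
move_arm([
  {"dx": 0,"dy": 0,"dz": -0.5,"rx": 0,"ry": 0,"rz": 0.03},
  {"dx": 0,"dy": 0,"dz": -0.8,"rx": 0,"ry": 0,"rz": 0.06},
  {"dx": 0,"dy": 0,"dz": -0.8,"rx": 0,"ry": 0,"rz": 0.09},
  {"dx": 0,"dy": 0,"dz": -0.8,"rx": 0,"ry": 0,"rz": 0.09},
])

```text
time_s: 10.8
eef_pos: [492.6, 170.8, 123.2]
ee_rot: [0.0, 0.979, 0.204, -0.001]
ft_force: [1.0, 0.5, -1.7]
opening: 12.5
```

```bash
python3 -c "
from h import *
s=arm.state();print(s['eef_pos'],s['ft_force'],s['torque'])"
```

```text
[492.61120605 170.78812571 123.19445295] [ 0.95581127  0.52377067 -1.70991107] [-0.04044266  0.01928649 -0.05208018]
```

Support vanished: the lugs are over the gaps. Lowering into the drop.

Emit:
move_arm([
  {"dx": 0,"dy": 0,"dz": -1,"rx": 0,"ry": 0,"rz": 0.02},
  {"dx": 0,"dy": 0,"dz": -2,"rx": 0,"ry": 0,"rz": 0.02},
  {"dx": 0,"dy": 0,"dz": -3,"rx": 0,"ry": 0,"rz": 0.02},
  {"dx": 0,"dy": 0,"dz": -4,"rx": 0,"ry": 0,"rz": 0.02},
  {"dx": 0,"dy": 0,"dz": -4,"rx": 0,"ry": 0,"rz": 0.02},
])

```text
time_s: 11.3
eef_pos: [493.3, 170.9, 119.8]
ee_rot: [-0.0, 0.977, 0.214, -0.0]
ft_force: [0.0, -0.3, -1.7]
opening: 12.5
```

Emit:
move_arm([
  {"dx": 0,"dy": 0,"dz": -1,"rx": 0,"ry": 0,"rz": 0},
  {"dx": 0,"dy": 0,"dz": -1.5,"rx": 0,"ry": 0,"rz": 0},
  {"dx": 0,"dy": 0,"dz": -1.5,"rx": 0,"ry": 0,"rz": 0},
])

```text
time_s: 11.6
eef_pos: [493.6, 171.0, 118.8]
ee_rot: [0.0, 0.977, 0.214, 0.0]
ft_force: [-1.0, -0.4, 2.1]
opening: 12.7
```

Emit:
move_arm([
  {"dx": 0,"dy": 0,"dz": -0.4,"rx": 0,"ry": 0,"rz": 0},
  {"dx": 0,"dy": 0,"dz": -0.8,"rx": 0,"ry": 0,"rz": 0},
  {"dx": 0,"dy": 0,"dz": -0.8,"rx": 0,"ry": 0,"rz": 0},
])

```text
time_s: 11.9
eef_pos: [493.7, 171.1, 118.7]
ee_rot: [0.0, 0.977, 0.214, 0.0]
ft_force: [-3.3, 0.1, 8.0]
opening: 12.6
```

Floor of the drop felt at 118.7 (about 7.3 mm below the ledges). Now clockwise, following the 5 mm/60° pitch.

Emit:
move_arm([
  {"dx": 0,"dy": 0,"dz": 0.8,"rx": 0,"ry": 0,"rz": 0},
  {"dx": 0,"dy": 0,"dz": 0.7,"rx": 0,"ry": 0,"rz": -0.05},
  {"dx": 0,"dy": 0,"dz": 0.5,"rx": 0,"ry": 0,"rz": -0.1},
  {"dx": 0,"dy": 0,"dz": 0.3,"rx": 0,"ry": 0,"rz": -0.15},
  {"dx": 0,"dy": 0,"dz": 0.0,"rx": 0,"ry": 0,"rz": -0.2},
  {"dx": 0,"dy": 0,"dz": -0.2,"rx": 0,"ry": 0,"rz": -0.25},
  {"dx": 0,"dy": 0,"dz": -0.2,"rx": 0,"ry": 0,"rz": -0.25},
])

```text
time_s: 12.6
eef_pos: [493.8, 170.8, 117.7]
ee_rot: [0.0, 0.996, 0.09, 0.0]
ft_force: [0.9, -0.6, 2.6]
opening: 13.0
```

```bash
python3 -c "
from h import *
s=arm.state();print(s['eef_pos'],s['ft_force'],s['torque'],s['ee_rot'])"
```

```text
[493.84434922 170.81944768 117.70313099] [ 0.88522673 -0.55572993  2.56136899] [-0.06015661 -0.03581201  0.0543609 ] [1.42590421e-04 9.95928669e-01 9.01434080e-02 4.81133049e-04]
```

Entered smoothly with almost no moment. Continuing.

Emit:
move_arm([
  {"dx": 0,"dy": 0,"dz": -0.2,"rx": 0,"ry": 0,"rz": -0.05},
  {"dx": 0,"dy": 0,"dz": -0.4,"rx": 0,"ry": 0,"rz": -0.1},
  {"dx": 0,"dy": 0,"dz": -0.7,"rx": 0,"ry": 0,"rz": -0.15},
  {"dx": 0,"dy": 0,"dz": -0.9,"rx": 0,"ry": 0,"rz": -0.2},
  {"dx": 0,"dy": 0,"dz": -1.2,"rx": 0,"ry": 0,"rz": -0.25},
  {"dx": 0,"dy": 0,"dz": -1.4,"rx": 0,"ry": 0,"rz": -0.3},
  {"dx": 0,"dy": 0,"dz": -1.4,"rx": 0,"ry": 0,"rz": -0.3},
])

```text
time_s: 13.3
eef_pos: [493.6, 170.9, 116.2]
ee_rot: [0.0, 0.998, -0.059, 0.0]
ft_force: [0.7, -1.2, 2.5]
opening: 12.6
```

```bash
python3 -c "
from h import *
s=arm.state();print(s['eef_pos'],s['ft_force'],s['torque'],s['ee_rot'])"
```

```text
[493.6184598  170.86803882 116.20042445] [ 0.69084578 -1.15687536  2.4515901 ] [-0.16472382  0.04281434 -0.02954905] [ 3.02872645e-05  9.98249996e-01 -5.91345156e-02  2.29992387e-04]
```

Emit:
move_arm([
  {"dx": 0,"dy": 0,"dz": -0.3,"rx": 0,"ry": 0,"rz": -0.05},
  {"dx": 0,"dy": 0,"dz": -0.5,"rx": 0,"ry": 0,"rz": -0.1},
  {"dx": 0,"dy": 0,"dz": -0.7,"rx": 0,"ry": 0,"rz": -0.15},
  {"dx": 0,"dy": 0,"dz": -1.0,"rx": 0,"ry": 0,"rz": -0.2},
  {"dx": 0,"dy": 0,"dz": -1.2,"rx": 0,"ry": 0,"rz": -0.25},
  {"dx": 0,"dy": 0,"dz": -1.4,"rx": 0,"ry": 0,"rz": -0.3},
  {"dx": 0,"dy": 0,"dz": -1.4,"rx": 0,"ry": 0,"rz": -0.3},
])

```text
time_s: 14.0
eef_pos: [493.6, 171.0, 114.8]
ee_rot: [-0.0, 0.978, -0.207, 0.0]
ft_force: [0.6, -0.8, 2.1]
opening: 12.7
```

```bash
python3 -c "
from h import *
s=arm.state();print(s['eef_pos'],s['ft_force'],s['torque'],s['ee_rot'])"
```

```text
[493.56155213 171.01723633 114.77031147] [ 0.61959945 -0.75034748  2.11253212] [-0.11385723 -0.02975039  0.0098077 ] [-1.04516964e-04  9.78287289e-01 -2.07253318e-01  1.78271720e-04]
```

Emit:
move_arm([
  {"dx": 0,"dy": 0,"dz": -0.2,"rx": 0,"ry": 0,"rz": -0.04},
  {"dx": 0,"dy": 0,"dz": -0.4,"rx": 0,"ry": 0,"rz": -0.08},
  {"dx": 0,"dy": 0,"dz": -0.6,"rx": 0,"ry": 0,"rz": -0.12},
  {"dx": 0,"dy": 0,"dz": -0.6,"rx": 0,"ry": 0,"rz": -0.12},
])

```text
time_s: 14.4
eef_pos: [493.5, 170.9, 114.2]
ee_rot: [-0.0, 0.964, -0.265, 0.0]
ft_force: [0.7, -0.3, 2.1]
opening: 12.8
```

```bash
python3 -c "
from h import *
s=arm.state();print(s['eef_pos'],s['ft_force'],s['torque'],s['ee_rot'])"
```

```text
[493.46167637 170.94112322 114.16331768] [ 0.71132121 -0.33504174  2.06121172] [-0.13319093  0.07848529  0.01588398] [-1.04580756e-05  9.64175354e-01 -2.65265685e-01  4.41354951e-05]
```

No end stop yet (moment ≈0). Small steps on.

Emit:
move_arm([
  {"dx": 0,"dy": 0,"dz": -0.2,"rx": 0,"ry": 0,"rz": -0.04},
  {"dx": 0,"dy": 0,"dz": -0.4,"rx": 0,"ry": 0,"rz": -0.08},
  {"dx": 0,"dy": 0,"dz": -0.4,"rx": 0,"ry": 0,"rz": -0.08},
])

```text
time_s: 14.7
eef_pos: [493.4, 170.9, 113.8]
ee_rot: [-0.0, 0.953, -0.304, 0.0]
ft_force: [-0.1, -1.0, 2.5]
opening: 13.1
```

```bash
python3 -c "
from h import *
s=arm.state();print(s['eef_pos'],s['ft_force'],s['torque'],s['ee_rot'])"
```

```text
[493.43146076 170.94894123 113.75935194] [-0.10314534 -0.98272674  2.4928786 ] [-0.12598139  0.11436807 -0.06343475] [-8.22950845e-06  9.52804588e-01 -3.03584284e-01  1.84326872e-05]
```

Emit:
move_arm([
  {"dx": 0,"dy": 0,"dz": -0.2,"rx": 0,"ry": 0,"rz": -0.04},
  {"dx": 0,"dy": 0,"dz": -0.2,"rx": 0,"ry": 0,"rz": -0.04},
])

```text
time_s: 14.9
eef_pos: [493.4, 171.0, 113.6]
ee_rot: [-0.0, 0.947, -0.323, 0.0]
ft_force: [0.0, 0.1, 2.9]
opening: 12.5
```

```bash
python3 -c "
from h import *
s=arm.state();print(s['eef_pos'],s['ft_force'],s['torque'],s['ee_rot'])"
```

```text
[493.43961647 171.04874067 113.58191415] [0.01297028 0.12186482 2.85437851] [-0.08211236  0.09285072 -0.03963595] [-1.05779302e-04  9.46554796e-01 -3.22543031e-01  2.46946858e-05]
```

Emit:
move_arm([
  {"dx": 0,"dy": 0,"dz": -0.2,"rx": 0,"ry": 0,"rz": -0.04},
  {"dx": 0,"dy": 0,"dz": -0.2,"rx": 0,"ry": 0,"rz": -0.04},
])

```text
time_s: 15.1
eef_pos: [493.4, 171.3, 113.5]
ee_rot: [-0.0, 0.94, -0.341, 0.0]
ft_force: [-1.4, 0.5, 4.0]
opening: 12.3
```

```bash
python3 -c "
from h import *
s=arm.state();print(s['eef_pos'],s['ft_force'],s['torque'],s['ee_rot'])"
```

```text
[493.38515134 171.30848399 113.48706126] [-1.42407272  0.5117929   3.96671162] [0.18032428 0.11044603 0.49885691] [-2.00441897e-04  9.40046192e-01 -3.41047088e-01  5.48446754e-06]
```

Emit:
move_arm([
  {"dx": 0,"dy": 0,"dz": -0.1,"rx": 0,"ry": 0,"rz": -0.04},
  {"dx": 0,"dy": 0,"dz": -0.1,"rx": 0,"ry": 0,"rz": -0.04},
])

```text
time_s: 15.3
eef_pos: [493.4, 171.3, 113.5]
ee_rot: [0.0, 0.933, -0.359, 0.0]
ft_force: [-2.0, 0.8, 5.0]
opening: 12.8
```

```bash
python3 -c "
from h import *
s=arm.state();print(s['eef_pos'],s['ft_force'],s['torque'],s['ee_rot'])"
```

```text
[493.39933643 171.31336515 113.49690572] [-2.01973363  0.77335497  4.98369191] [0.17631416 0.22691832 1.23935277] [ 2.83389415e-05  9.33352055e-01 -3.58962276e-01  1.59361671e-04]
```

Hard stop felt: moment rose to 0.5, then 1.24 N·m while z held at 113.5 (about 64° from the drop). Ease off the twist slightly, release and rise.

Emit:
move_arm([
  {"dx": 0,"dy": 0,"dz": 0.4,"rx": 0,"ry": 0,"rz": 0.03},
  {"dx": 0,"dy": 0,"dz": 0.4,"rx": 0,"ry": 0,"rz": 0.03},
])

```text
time_s: 15.5
eef_pos: [493.3, 171.3, 113.5]
ee_rot: [-0.0, 0.938, -0.346, -0.0]
ft_force: [-0.8, 1.6, 2.5]
opening: 12.9
```

Emit:
move_arm([
  {"dx": 0,"dy": 0,"dz": 0,"rx": 0,"ry": 0,"rz": 0},
  {"dx": 0,"dy": 0,"dz": 0,"rx": 0,"ry": 0,"rz": 0},
  {"dx": 0,"dy": 0,"dz": 0,"rx": 0,"ry": 0,"rz": 0},
  {"dx": 0,"dy": 0,"dz": 0,"rx": 0,"ry": 0,"rz": 0},
  {"dx": 0,"dy": 0,"dz": 0,"rx": 0,"ry": 0,"rz": 0},
  {"dx": 0,"dy": 0,"dz": 10,"rx": 0,"ry": 0,"rz": 0},
  {"dx": 0,"dy": 0,"dz": 30,"rx": 0,"ry": 0,"rz": 0},
  {"dx": 0,"dy": 0,"dz": 70,"rx": 0,"ry": 0,"rz": 0},
  {"dx": 0,"dy": 0,"dz": 110,"rx": 0,"ry": 0,"rz": 0},
  {"dx": 0,"dy": 0,"dz": 150,"rx": 0,"ry": 0,"rz": 0},
  {"dx": 0,"dy": -30,"dz": 150,"rx": 0,"ry": 0,"rz": 0},
  {"dx": 0,"dy": -60,"dz": 150,"rx": 0,"ry": 0,"rz": 0},
  {"dx": 0,"dy": -60,"dz": 150,"rx": 0,"ry": 0,"rz": 0},
  {"dx": 0,"dy": -60,"dz": 150,"rx": 0,"ry": 0,"rz": 0},
], grip=0.5)

```text
time_s: 16.9
eef_pos: [493.4, 110.7, 264.2]
ee_rot: [-0.0, 0.938, -0.348, 0.0]
ft_force: [0.7, 0.1, 0.3]
opening: 43.1
```

Run:
```python
from h import *
import pickle
a=cap('scene','s2.png');w=cap('wrist','w8.png');pickle.dump(w,open('f1.p','wb'))
s=arm.state();print(s['eef_pos'],s['ft_force'],s['opening'],s['time_s'])
cv2.imwrite('pics/m4.png',np.hstack([cv2.resize(a['color'][150:240,210:300],(400,400),interpolation=2),cv2.resize(w['color'],(400,400))]))
```

```text
[493.33403967 111.53520879 263.81627696] [-0.50538319  0.42394346 -0.24028252] 42.58173175458104 17.0
```

View pics/m4.png

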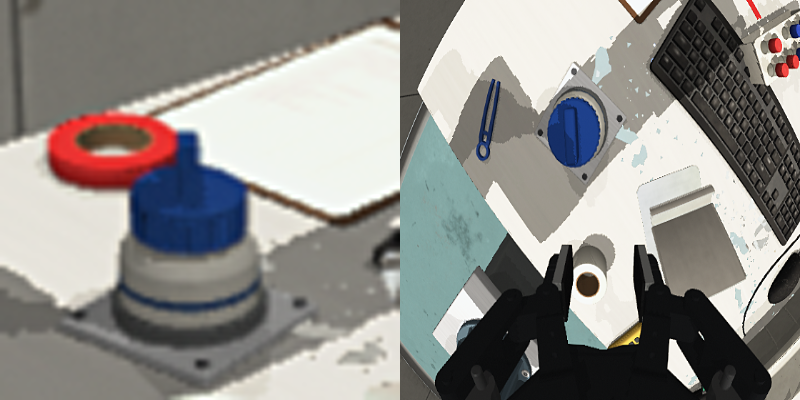

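The lid sits level and low on the canister, and roll, clamp and thermometer are where they were. The gripper is clear.

```bash
python3 -c "
from h import *
print(arm.hand_in())"
```

```text
the job is handed in; nothing more can be done
None
```

The lid is on the canister, screwed home and released. The job was handed in at about 17 s.

- **Set and drop:** I set the lid on the ledges at about 5 N and turned it counterclockwise. After about 34° the support vanished, and it bottomed about 7.3 mm lower, where 8 ± 1 mm was expected.
- **Screwing home:** I turned it clockwise along the pitch with almost no moment. At about 64° the moment rose to 1.24 N·m and the height stopped changing, so I eased off the twist and let go. The highest push I read along the way was about 8 N.
- **Last checks:** The final pictures show the lid level and seated, with the gripper clear. The roll, clamp and thermometer look undisturbed.
- **Disagreements:**
    - Measured descent from ledge to home was about 12.5 mm against the nominal 13 mm, probably from slight slip in the grip.
    - Triangulated height of the grip bar came out about 4 mm low (48.7 mm against 53 mm), so I took 53 mm as its height.
- **Not measured:** I did not measure the lid's final height from the last pictures; I judged it home by the hard stop and the descent.

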